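# Stage the round lens barrels in their inspection dishes

### The arm

A 6-joint arm with a two-finger parallel gripper is mounted at the origin on the work surface. World frame = base frame: x ahead of the robot, y to its left, z up, the work surface at z = 0. Lengths are in m, angles in rad, forces in N, time in s.
With the tool pointing down it reaches from about 0.4 to 0.825 m from the base axis. Payload 7 kg.
Tool frame: the origin (TCP) lies at the very end of the fingers, on their centre line; the grasp point (between the pads) lies 19 mm behind it; z points along the fingers, y is the direction in which the jaws open and shut (so a half turn about z gives the same grasp; the last joint's range is limited). The gripper opens to 88 mm and grips with 3 to 60 N. Pads are 19 mm wide; open, the fingers measure 130 mm over their backs; the gripper's body (78 mm by 193 mm) begins 47 mm behind the grasp point.
Start: joints at [1.472, 0.359, 0.012, 0, -1.224, -0.288], TCP at [0.255, 0.625, 0.206] pointing down, gripper open.
Joint ranges: [-3.07, 3.07], [-1.43, 2.12], [-1.02, 1.25], [-3.03, 1.67], [-3.05, -0], [-3.03, 3.03]. Speed limits (rad/s): [2.39, 2.39, 3.01, 3.14, 3.14, 3.14].

### API

Orientations are given as [roll, pitch, yaw] about the fixed x, y, z axes, in that order (R = Rz(yaw) Ry(pitch) Rx(roll)).
In Python, from station import arm, eyes, job, outline_of gives the robot as it stands.
- The arm moves only by the tool apply_moves, never from a script. Its argument "moves" is a list of rows, each a list of 5 numbers: the opening, from -1 (shut) to 1 (fully open), then the shift along the tool's x, y, z in m, then the turn about the tool's z in rad. A call has 1 to 12 rows; each row shifts and turns the commanded pose from where the row before left it, along the tool's axes as they then stand; what a row does not reach is not made up. A row lasts 1/12 s, in which the tool goes at most 41.7 mm and 7.16 degrees, less where a joint would pass 70% of its speed; a pose out of reach is approached as far as the arm can. A call with a gripper value outside its range is refused whole. The fingers move at their own pace and stop on an object; "newtons" is the grip in N (left out, the last holds). Time passes only in rows, so rows that do not move let the fingers close. It gives the time, the measured TCP pose, the force and the opening at its end, in the units of the state.
- arm.get_state(): the state, without advancing time (a new reading comes with each control period).
- eyes.grab_frame(name): name is "side" or "top" or "wrist"; returns a dict with "color" (384x512x3 uint8, red, green, blue), "z_map" (384x512 float32, m along the optical axis (not along the pixel's ray), 0 where there is no reading), "camera_matrix" (3x3 intrinsics, pixels), "k1" (the pictures are not rectified: a ray, as slopes to the right and down, at radius r is drawn at 1 + k1 r^2 times it, then the intrinsics apply), "extrinsics" (4x4, takes a point from camera to world coordinates). Camera axes: x right, y up, looking along -z (the intrinsics and any distortion apply to the point x, -y, -z); pixel columns grow to the right and rows downward; lengths in m; the calibration is good to about 2 mm. A picture is of the moment at which its call begins.
- job.job_done(): hands the job in, once; it reports no verdict.
Trained networks look in a picture, given as the dict that the camera call returned (one of the last four; its "shot" number tells which), for a name from the list of things; names that differ only in an ending like _2 or _b are one class to them, and where a whole thing is asked for, a point or a joint stands for the part that bears it (a point fixed in the world has none). Each returns a list of dicts, best first, with "score" (0 to 1); they miss things now and then, are a little off and sometimes report something else, mostly with a low value. They report only what shows in the picture. A call takes as long as a camera call. They do not tell look-alikes from the thing itself.
- outline_of(label, picture): "region" (384x512 bool, what is visible of it) and "extent" ([left, top, right, bottom] in pixels, round what is visible of it).
The state is a dict: "t": time; "q": joint angles; "qd": joint speeds; "joint_efforts": joint torques, N m; "eef_pos": TCP position; "ee_rot": TCP orientation; "force": force on the tool from outside, world axes, zero at the start; "moment": the same for the moment, N m; "width": finger opening in m.
Only numpy, scipy, OpenCV 4.12 (cv2) and the standard library are available. Lean on these libraries where they do the work, as an engineer would, in place of code of your own. Each camera call takes 0.05 s, during which the arm holds its last target.

### The job

Get the round lens barrels ready for the microscope: stand each of the four upright inside the white dish of its own size, the smallest barrel in the smallest dish and so on up to the largest in the largest, flat on the dish's floor. Leave the square and the hexagonal housing standing where they are, and do not let any of these parts tip over.

Things in the scene. Friction and masses are not known exactly. Their poses are not given: they have to be found in the camera images.
- barrel_24_center (a point): the smallest round lens barrel: a loose upright aluminium cylinder 24 mm in diameter and 50 mm tall with a black band round its lower part and a lens in its top, standing on the bench. The point is its centre, 25 mm above its foot; z runs up its axis.
- barrel_34_center (a point): the second smallest round lens barrel: a loose upright aluminium cylinder 34 mm in diameter and 50 mm tall with a black band round its lower part and a lens in its top, standing on the bench. The point is its centre, 25 mm above its foot; z runs up its axis.
- barrel_44_center (a point): the second largest round lens barrel: a loose upright aluminium cylinder 44 mm in diameter and 50 mm tall with a black band round its lower part and a lens in its top, standing on the bench. The point is its centre, 25 mm above its foot; z runs up its axis.
- barrel_54_center (a point): the largest round lens barrel: a loose upright aluminium cylinder 54 mm in diameter and 50 mm tall with a black band round its lower part and a lens in its top, standing on the bench. The point is its centre, 25 mm above its foot; z runs up its axis.
- dish_24_floor (a point): the smallest white dish, for the 24 mm barrel: shallow, with a slightly greyer inner floor, round, fixed to the bench, 48 mm across inside and 54 mm outside, rim 6 mm above the bench (3 mm above its inner floor). The point is the centre of its inner floor, 3 mm above the bench; z is up.
- dish_34_floor (a point): the second smallest white dish, for the 34 mm barrel: shallow, with a slightly greyer inner floor, round, fixed to the bench, 58 mm across inside and 64 mm outside, rim 6 mm above the bench (3 mm above its inner floor). The point is the centre of its inner floor, 3 mm above the bench; z is up.
- dish_44_floor (a point): the second largest white dish, for the 44 mm barrel: shallow, with a slightly greyer inner floor, round, fixed to the bench, 68 mm across inside and 74 mm outside, rim 6 mm above the bench (3 mm above its inner floor). The point is the centre of its inner floor, 3 mm above the bench; z is up.
- dish_54_floor (a point): the largest white dish, for the 54 mm barrel: shallow, with a slightly greyer inner floor, round, fixed to the bench, 78 mm across inside and 84 mm outside, rim 6 mm above the bench (3 mm above its inner floor). The point is the centre of its inner floor, 3 mm above the bench; z is up.
- housing_square_center (a point): a loose square aluminium lens housing, 36 x 36 mm and 50 mm tall, upright, black band; not part of the job. The point is its centre, 25 mm above its foot; x and y are square to its sides, z is up.
- housing_hex_center (a point): a loose hexagonal aluminium lens housing, 40 mm across flats and 50 mm tall, upright, black band; not part of the job. The point is its centre, 25 mm above its foot; x is square to one pair of flats, z is up.
Mind the look-alikes: they are no part of the job. Leave any red look-alike of the part that bears housing_hex_center alone.

How it is judged:
By the outcome, as a careful person would: the job done as asked, in the order asked, and still so for the second after the job is handed in, with the robot touching nothing.
It also fails if it takes over 106 s, if anything falls off the work surface, if the arm or the gripper's body presses on something with over 40 N, if the wrist force passes 120 N, or if a joint passes its speed limit or range.

## Working session

There is one attempt and no reset: what is moved stays moved. The work goes in short steps, Python scripts to look and compute and a tool call to move; the robot and the scene stay as the last step left them, time stands still between calls to the robot, and variables do not carry over. Pictures are saved under pics/ and viewed, and the job is handed in when it is done.

Besides the shell and the picture viewer there is one more tool, called after ">>>" as name(argument=value, ...) on one line, values as JSON. apply_moves: Moves the arm, as the interface text tells. Its arguments: {"type":"object","properties":{"moves":{"type":"array","items":{"type":"array","items":{"type":"number"}}},"newtons":{"type":"number"}},"required":["moves"]}

```bash
ls; mkdir -p pics
python3 - <<'E'
from station import arm, eyes, job, outline_of
import cv2
print(arm.get_state())
for n in ["top","side","wrist"]:
    f=eyes.grab_frame(n)
    cv2.imwrite(f"pics/{n}0.png",f["color"][:,:,::-1])
    print(n,f["camera_matrix"],f["k1"],f["extrinsics"],f["shot"])
E
```

```text
pics
{'t': 0.0, 'q': array([ 1.47210696e+00,  3.59352977e-01,  1.11039363e-02, -3.54333108e-04,
       -1.22408583e+00, -2.88094402e-01]), 'qd': array([-0.00084863,  0.00023461, -0.00016381,  0.00012961, -0.0002518 ,
       -0.00147037]), 'joint_efforts': array([ 5.64721831e-04, -5.82716238e+01,  2.93055475e+01,  6.99728832e+00,
        6.95289214e-03, -1.73808612e-04]), 'eef_pos': array([0.25445344, 0.62466739, 0.2055635 ]), 'ee_rot': array([ 3.14002286e+00, -1.17809769e-04, -3.86904336e-01]), 'force': array([0.54364619, 0.79774009, 0.32489593]), 'moment': array([-0.00932846,  0.03962629,  0.00163186]), 'width': 0.08741221882376042}
top [[441.05611934   0.         255.46352088]
 [  0.         441.05611934 190.00341548]
 [  0.           0.           1.        ]] -0.04869732952977584 [[-0.02386429  0.98325723 -0.1806536   0.36793605]
 [-0.99933403 -0.02845212 -0.02284676  0.01904465]
 [-0.02760422  0.17998807  0.9832814   1.09387087]
 [ 0.          0.          0.          1.        ]] 1
side [[361.4333488    0.         249.3358176 ]
 [  0.         361.4333488  198.15544925]
 [  0.           0.           1.        ]] -0.10742794546891582 [[ 0.79821922  0.38408923 -0.46402752  0.20685   ]
 [-0.60234677  0.51527618 -0.60964648 -0.45791405]
 [ 0.00494368  0.76613701  0.64265826  0.5304469 ]
 [ 0.          0.          0.          1.        ]] 2
wrist [[315.84222859   0.         254.58306529]
 [  0.         315.84222859 195.00285555]
 [  0.           0.           1.        ]] -0.0677492933040466 [[-0.37757095  0.89603997  0.23356487  0.31654361]
 [-0.92597858 -0.36589557 -0.09318848  0.60068781]
 [ 0.00195975 -0.25146133  0.96786536  0.38347034]
 [ 0.          0.          0.          1.        ]] 3
```

View pics/top0.png

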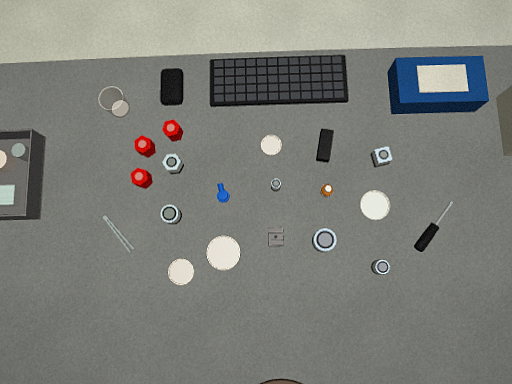

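View pics/side0.png

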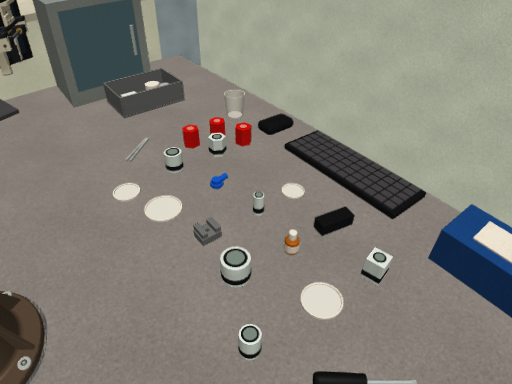

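View pics/wrist0.png

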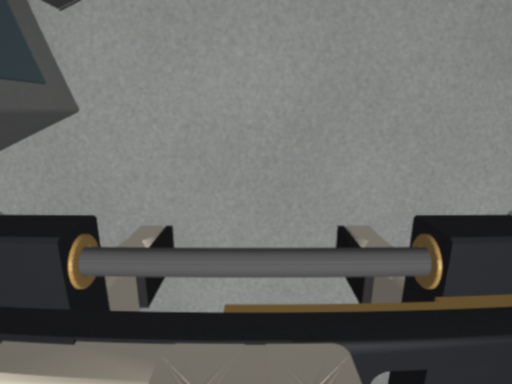

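The top view shows barrels near (276,184), (381,267), (170,214) and (324,240), and dishes near (271,145), (181,271), (375,205) and (223,253). The housings are at (382,156) (square) and (173,162) (hex). The hex has red look-alikes on its left side.

```bash
cat > h.py <<'E'
from station import arm, eyes, job, outline_of
import numpy as np, cv2
def undist(f,uv):
    uv=np.asarray(uv,float).reshape(-1,1,2)
    d=np.array([f["k1"],0,0,0,0.])
    return cv2.undistortPoints(uv,f["camera_matrix"],d).reshape(-1,2)
def onplane(f,uv,z):
    p=undist(f,uv); E=f["extrinsics"]
    d=np.c_[p[:,0],-p[:,1],-np.ones(len(p))]@E[:3,:3].T
    o=E[:3,3]; s=(z-o[2])/d[:,2]
    return o+s[:,None]*d
def cloud(f,mask):
    v,u=np.nonzero(mask&(f["z_map"]>0))
    p=undist(f,np.c_[u,v]); z=f["z_map"][v,u]
    c=np.c_[p[:,0]*z,-p[:,1]*z,-z]
    return c@f["extrinsics"][:3,:3].T+f["extrinsics"][:3,3]
E
python3 - <<'E'
from h import *
for cam in ["top","side"]:
  f=eyes.grab_frame(cam)
  for n in ["barrel_24_center","barrel_34_center","barrel_44_center","barrel_54_center","dish_24_floor","dish_34_floor","dish_44_floor","dish_54_floor","housing_square_center","housing_hex_center"]:
    for r in outline_of(n,f)[:4]:
        m=r["region"]
        if m.sum()<5: continue
        P=cloud(f,m); 
        if "dish" in n:
            c,_=cv2.findContours(m.astype(np.uint8),0,2); c=max(c,key=len).reshape(-1,2)
            e=cv2.fitEllipse(c) if len(c)>4 else ((c.mean(0)),)
            w=onplane(f,c,0.006); 
            (cx,cy),rad=cv2.minEnclosingCircle(w[:,:2].astype(np.float32))
            info=("rim",np.round([cx,cy,2*rad],4), w[:,:2].mean(0).round(4))
        else:
            T=P[P[:,2]>P[:,2].max()-0.006][:,:2]
            (cx,cy),rad=cv2.minEnclosingCircle(T.astype(np.float32))
            info=("top",np.round([cx,cy,2*rad],4),P[:,2].max().round(4),((T.max(0)+T.min(0))/2).round(4))
        print(cam,n,round(r["score"],2),np.round(r["extent"],0),m.sum(),*info)
E
```

```text
top barrel_24_center 0.47 [272. 180. 280. 193.] 96 top [ 0.5744 -0.006   0.0221] 0.0542 [ 0.5754 -0.0067]
top barrel_34_center 0.74 [371. 261. 392. 274.] 241 top [ 0.3709 -0.2467  0.0337] 0.0543 [ 0.3692 -0.247 ]
top barrel_54_center 0.63 [312. 226. 338. 254.] 419 top [ 0.438  -0.1168  0.0532] 0.0543 [ 0.4381 -0.1163]
top dish_24_floor 0.71 [263. 134. 283. 157.] 323 rim [0.6831 0.0015 0.0533] [0.6828 0.003 ]
top dish_34_floor 0.82 [167. 260. 198. 284.] 582 rim [0.371  0.2316 0.0676] [0.3693 0.2279]
top dish_44_floor 0.61 [365. 194. 391. 216.] 642 rim [ 0.5221 -0.2498  0.0723] [ 0.5237 -0.2462]
top dish_54_floor 0.7 [206. 233. 242. 270.] 965 rim [0.4171 0.1285 0.0879] [0.4163 0.1272]
top housing_square_center 0.78 [373. 150. 389. 169.] 296 top [ 0.6377 -0.267   0.0458] 0.0537 [ 0.6368 -0.2672]
top housing_square_center 0.48 [371. 259. 392. 273.] 219 top [ 0.3709 -0.2467  0.0337] 0.0543 [ 0.3714 -0.247 ]
top housing_hex_center 0.89 [163. 117. 183. 141.] 324 top [0.7238 0.2512 0.0431] 0.0539 [0.724  0.2504]
top housing_hex_center 0.75 [137. 133. 154. 164.] 341 top [0.6848 0.3239 0.0445]
[... 1182 characters left out ...]
4_floor 0.85 [115. 182. 140. 201.] 395 rim [0.37   0.2292 0.0687] [0.3692 0.2277]
side dish_44_floor 0.87 [300. 280. 346. 319.] 1279 rim [ 0.5217 -0.2507  0.077 ] [ 0.5205 -0.2521]
side dish_54_floor 0.98 [143. 197. 181. 220.] 790 rim [0.414  0.1252 0.0889] [0.4113 0.1291]
side housing_square_center 0.74 [362. 250. 392. 287.] 683 top [ 0.6383 -0.2694  0.0456] 0.052 [ 0.6395 -0.2697]
side housing_hex_center 0.69 [208. 133. 228. 157.] 365 top [0.6365 0.2497 0.0451] 0.0514 [0.635  0.2496]
side housing_hex_center 0.53 [208. 116. 226. 133.] 232 top [0.6736 0.3026 0.0972] 0.0516 [0.6795 0.3022]
side housing_hex_center 0.53 [235. 125. 253. 146.] 351 top [0.7252 0.2536 0.0458] 0.0521 [0.7243 0.2546]
```

Run:
```python
from h import *
f=eyes.grab_frame("top")
def q(name,u0,v0,u1,v1,zmin=0.012):
    m=np.zeros((384,512),bool); m[v0:v1,u0:u1]=1
    P=cloud(f,m); P=P[P[:,2]>zmin]
    if len(P): print(name,P.min(0).round(3),P.max(0).round(3))
q("bottle",318,180,338,200);q("blackbox",313,125,338,165);q("block",264,224,290,250,.01);q("blue",213,180,233,205,.01);q("keyb",205,50,352,112,.01)
# dishes by colour
c=f["color"].astype(int); w=((c.min(2)>175)&(c[:,:,0]-c[:,:,2]>3)).astype(np.uint8)
for n,(u,v) in dict(d24=(271,145),d34=(181,271),d44=(375,205),d54=(223,253)).items():
    b=np.zeros_like(w); b[v-24:v+25,u-24:u+25]=w[v-24:v+25,u-24:u+25]
    k,l,s,_=cv2.connectedComponentsWithStats(b); i=1+s[1:,4].argmax()
    cn,_=cv2.findContours((l==i).astype(np.uint8),0,1); p=max(cn,key=len).reshape(-1,2)
    W=onplane(f,p,.006)[:,:2]; (x,y),r=cv2.minEnclosingCircle(W.astype(np.float32))
    print(n,s[i],round(x,4),round(y,4),round(2*r,4))
```

```text
bottle [ 0.546 -0.144  0.013] [ 0.572 -0.115  0.053]
blackbox [ 0.634 -0.155  0.013] [ 0.717 -0.11   0.033]
block [ 0.429 -0.019  0.012] [0.473 0.016 0.033]
blue [0.541 0.111 0.01 ] [0.587 0.14  0.025]
keyb [ 0.792 -0.203  0.01 ] [0.926 0.157 0.026]
d24 [261 135  21  20 310] 0.6852 0.0026 0.0537
d34 [168 259  26  26 503] 0.3711 0.2324 0.0632
d44 [361 190  28  30 643] 0.5227 -0.2512 0.0733
d54 [207 236  33  34 887] 0.4144 0.1282 0.0837
```

>>> apply_moves(moves=[[1,0,0,0,-0.097],[1,0,0,0,-0.097],[1,0,0,0,-0.097],[1,0,0,0,-0.096],[1,0.018,0.034,0,0],[1,0.018,0.034,0,0],[1,0.018,0.034,0,0],[1,0.018,0.034,0,0],[1,0.018,0.034,0,0],[1,0.018,0.034,0,0],[1,0.018,0.034,0,0],[1,0.018,0.034,0,0]])

```text
t: 2.3
eef_pos: [0.3992, 0.3514, 0.2068]
ee_rot: [-3.141, -0.0, 0.001]
force: [1.0, -0.2, -0.0]
width: 0.0873
```

>>> apply_moves(moves=[[0.6,0.0175,0.0358,0,0],[0.4,0.0175,0.0358,0,0],[0.4,0.0175,0.0358,0,0],[0.4,0.0175,0.0358,0,0],[0.4,0.0175,0.0358,0,0],[0.4,0.0175,0.0358,0,0],[0.4,0.0175,0.0358,0,0],[0.4,0.0175,0.0358,0,0],[0.4,0.0175,0.0358,0,0],[0.4,0.0175,0.0358,0,0],[0.4,0,0,0.02,0],[0.4,0,0,0.02,0]])

```text
t: 3.3
eef_pos: [0.5752, -0.0071, 0.1667]
ee_rot: [-3.141, -0.002, -0.004]
force: [-0.8, 0.6, -0.8]
width: 0.0613
```

Run:
```python
from h import *
print(arm.get_state()["eef_pos"])
f=eyes.grab_frame("wrist"); cv2.imwrite("pics/w1.png",f["color"][:,:,::-1])
for r in outline_of("barrel_24_center",f)[:2]:
    P=cloud(f,r["region"]);T=P[P[:,2]>P[:,2].max()-.006]; print(r["score"],r["extent"],T.min(0),T.max(0))
```

```text
[ 0.57523569 -0.00714352  0.16672263]
0.6 [238.8, 168.4, 264.0, 195.3] [ 0.5645197  -0.01412287  0.04680613] [0.58751363 0.00799026 0.05253149]
```

View pics/w1.png

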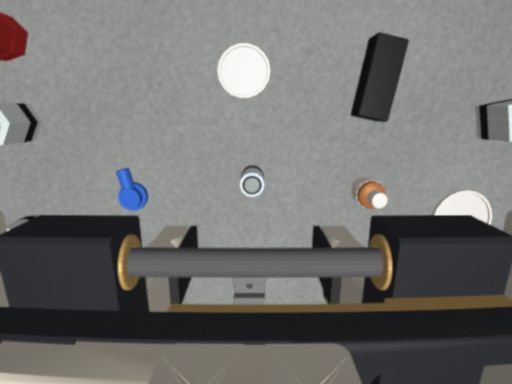

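The smallest barrel is at (252,183) in the wrist picture and its dish at (244,70). The position agrees to within 3 mm.

>>> apply_moves(moves=[[0.3,0,-0.001,0.025,0],[0.3,0,0,0.03,0],[0.3,0,0,0.03,0],[0.3,0,0,0.03,0],[0.3,0,0,0.02,0],[0.3,0,0,0.012,0],[0.3,0,0,0.005,0],[-1,0,0,0,0],[-1,0,0,0,0],[-1,0,0,0,0],[-1,0,0,0,0],[-1,0,0,0,0]], newtons=25)

```text
t: 4.4
eef_pos: [0.5745, -0.0036, 0.0156]
ee_rot: [-3.141, -0.002, 0.0]
force: [-0.9, 0.0, -0.4]
width: 0.0292
```

>>> apply_moves(moves=[[-1,0,0,0,0],[-1,0,0,0,0],[-1,0,0,0,0],[-1,0,0,-0.005,0],[-1,0,0,-0.015,0],[-1,0,0,-0.02,0]])

```text
t: 4.9
eef_pos: [0.5722, -0.0042, 0.0534]
ee_rot: [3.141, 0.004, -0.0]
force: [-0.0, -0.1, 0.5]
width: 0.0232
```

>>> apply_moves(moves=[[-1,0.01,0,0,0],[-1,0.02,-0.001,0,0],[-1,0.025,-0.002,0,0],[-1,0.025,-0.002,0,0],[-1,0.02,-0.001,0,0],[-1,0.01,0,0,0],[-1,0,0,0,0],[-1,0,0,0.015,0],[-1,0,0,0.012,0],[-1,0,0,0.006,0],[-1,0,0,0,0],[-1,0,0,0,0]])

```text
t: 5.9
eef_pos: [0.6831, 0.0021, 0.0211]
ee_rot: [3.141, 0.001, 0.0]
force: [-0.1, 0.5, 0.2]
width: 0.0231
```

>>> apply_moves(moves=[[-1,0,0,0.001,0],[-1,0,0,0.001,0],[-1,0,0,0.001,0],[-1,0,0,0,0],[-1,0,0,0,0]])

```text
t: 6.32
eef_pos: [0.6838, 0.0022, 0.0187]
ee_rot: [-3.141, -0.0, 0.0]
force: [-0.8, -0.4, -0.8]
width: 0.0232
```

>>> apply_moves(moves=[[-1,0,0,0.0005,0],[-0.4,0,0,0,0],[-0.1,0,0,0,0],[0.1,0,0,0,0],[0.1,0,0,0,0],[0.1,0,0,-0.005,0],[0.1,0,0,-0.02,0],[0.1,0,0,-0.035,0],[0.1,0,0,-0.04,0],[0.5,-0.015,0.012,-0.02,0],[0.5,-0.028,0.0225,0,0],[0.5,-0.028,0.0225,0,0]])

```text
t: 7.32
eef_pos: [0.6134, -0.0547, 0.14]
ee_rot: [-3.141, -0.004, 0.001]
force: [0.5, -0.6, -0.4]
width: 0.0623
```

>>> apply_moves(moves=[[0.5,-0.028,0.0225,0,0],[0.5,-0.028,0.0225,0,0],[0.5,-0.028,0.0225,0,0],[0.5,-0.028,0.0225,0,0],[0.5,-0.028,0.0225,0,0],[0.5,-0.028,0.0225,0,0],[0.5,-0.028,0.0225,0,0],[0.5,-0.028,0.0225,0,0],[0.5,-0.018,0.012,0,0],[0.5,0,0,0,0]])

```text
t: 8.15
eef_pos: [0.3674, -0.2482, 0.1384]
ee_rot: [-3.141, -0.0, -0.002]
force: [0.9, 0.9, -0.6]
width: 0.0661
```

Run:
```python
from h import *
print(arm.get_state()["eef_pos"])
f=eyes.grab_frame("wrist"); cv2.imwrite("pics/w2.png",f["color"][:,:,::-1])
for r in outline_of("barrel_34_center",f)[:2]:
    P=cloud(f,r["region"]);T=P[P[:,2]>P[:,2].max()-.006]; print(r["score"],r["extent"],T.min(0),T.max(0))
f=eyes.grab_frame("side"); cv2.imwrite("pics/s2.png",f["color"][:,:,::-1])
```

```text
[ 0.36740737 -0.24815692  0.13842603]
0.69 [233.5, 160.3, 271.4, 209.9] [ 0.35300968 -0.26135262  0.04696232] [ 0.38649049 -0.22906454  0.05279137]
```

View pics/w2.png

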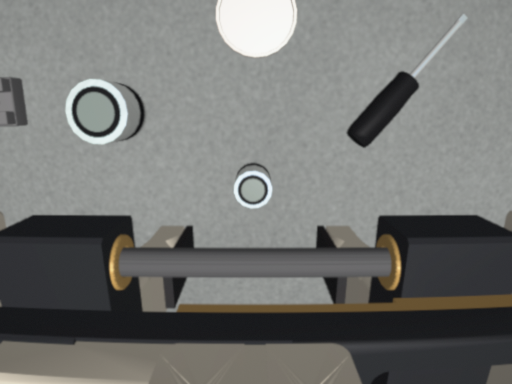

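View pics/s2.png

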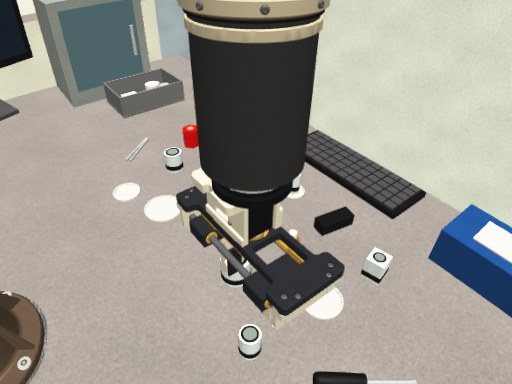

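Barrel 34 is at (253,187) in the wrist picture, centred between the jaws to within 3 mm. In the side picture, barrel 24 stands in its dish, mostly hidden at (295,185).

>>> apply_moves(moves=[[0.5,0.003,-0.002,0.02,0],[0.5,0,0,0.03,0],[0.5,0,0,0.03,0],[0.5,0,0,0.025,0],[0.5,0,0,0.013,0],[0.5,0,0,0.005,0],[-1,0,0,0,0],[-1,0,0,0,0],[-1,0,0,0,0],[-1,0,0,0,0],[-1,0,0,0,0],[-1,0,0,0,0]], newtons=25)

```text
t: 9.3
eef_pos: [0.3745, -0.2451, 0.0157]
ee_rot: [3.141, -0.002, 0.0]
force: [0.2, -0.3, 1.4]
width: 0.0331
```

>>> apply_moves(moves=[[-1,0,0,0,0],[-1,0,0,0,0]])

```text
t: 9.47
eef_pos: [0.3745, -0.2451, 0.0157]
ee_rot: [3.141, -0.002, 0.0]
force: [-0.7, -0.3, 7.6]
width: 0.0331
```

>>> apply_moves(moves=[[-1,0,0,-0.005,0],[-1,0,0,-0.015,0],[-1,0,0,-0.03,0],[-1,0,0,-0.03,0],[-1,0.005,0,-0.02,0],[-1,0.016,-0.016,0,0],[-1,0.022,-0.03,0,0],[-1,0.022,-0.03,0,0],[-1,0.022,-0.03,0,0],[-1,0.018,-0.034,0,0],[-1,0.01,-0.036,0,0],[-1,0.005,-0.036,0,0]])

```text
t: 10.47
eef_pos: [0.4944, -0.0311, 0.1149]
ee_rot: [3.141, 0.0, -0.0]
force: [-0.2, -0.3, -1.6]
width: 0.0333
```

>>> apply_moves(moves=[[-1,-0.005,-0.036,0,0],[-1,-0.01,-0.036,0,0],[-1,-0.018,-0.034,0,0],[-1,-0.022,-0.032,0,0],[-1,-0.022,-0.032,0,0],[-1,-0.02,-0.032,0,0],[-1,-0.015,-0.03,0,0],[-1,-0.0075,-0.02,0,0],[-1,0,-0.008,0,0],[-1,0,0,0.01,0],[-1,0,0,0.025,0],[-1,0,0,0.025,0]])

```text
t: 11.47
eef_pos: [0.3745, 0.2278, 0.0551]
ee_rot: [-3.139, -0.001, 0.001]
force: [0.8, -0.7, -1.6]
width: 0.0329
```

>>> apply_moves(moves=[[-1,0,-0.0035,0.015,0],[-1,0,0,0.012,0],[-1,0,0,0.006,0],[-1,0,0,0.001,0],[-1,0,0,0,0],[-1,0,0,0,0]])

```text
t: 11.97
eef_pos: [0.3746, 0.2308, 0.0216]
ee_rot: [-3.141, -0.001, 0.0]
force: [-0.4, -0.1, 0.1]
width: 0.0334
```

>>> apply_moves(moves=[[-1,0,0,0.001,0],[-1,0,0,0.001,0],[-1,0,0,0.001,0],[-1,0,0,0,0],[-1,0,0,0,0]])

```text
t: 12.38
eef_pos: [0.3746, 0.2309, 0.0187]
ee_rot: [-3.141, -0.001, 0.001]
force: [-0.2, -1.0, 5.6]
width: 0.0334
```

>>> apply_moves(moves=[[-0.1,0,0,0,0],[0.1,0,0,0,0],[0.2,0,0,0,0],[0.2,0,0,-0.005,0],[0.2,0,0,-0.02,0],[0.2,0,0,-0.035,0],[0.6,0,0,-0.04,0],[0.6,0.03,-0.005,-0.015,0],[0.6,0.036,-0.006,0,0],[0.6,0.036,-0.006,0,0],[0.6,0.03,-0.006,0,0],[0.6,0,0,0,0]])

```text
t: 13.38
eef_pos: [0.5108, 0.2547, 0.1328]
ee_rot: [3.141, -0.002, -0.001]
force: [0.7, 0.6, 0.7]
width: 0.07
```

Run:
```python
from h import *
print(arm.get_state()["eef_pos"])
f=eyes.grab_frame("wrist"); cv2.imwrite("pics/w3.png",f["color"][:,:,::-1])
for r in outline_of("barrel_44_center",f)[:2]:
    P=cloud(f,r["region"]);T=P[P[:,2]>P[:,2].max()-.006]; print(r["score"],r["extent"],T.min(0),T.max(0))
f=eyes.grab_frame("side"); cv2.imwrite("pics/s3.png",f["color"][:,:,::-1])
```

```text
[0.51081169 0.25468206 0.13279849]
0.9 [226.8, 161.2, 282.5, 219.5] [0.48904199 0.23395899 0.04728349] [0.53090491 0.27693943 0.0529711 ]
```

View pics/w3.png

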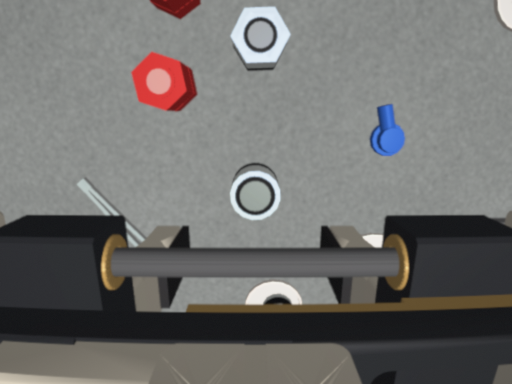

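View pics/s3.png

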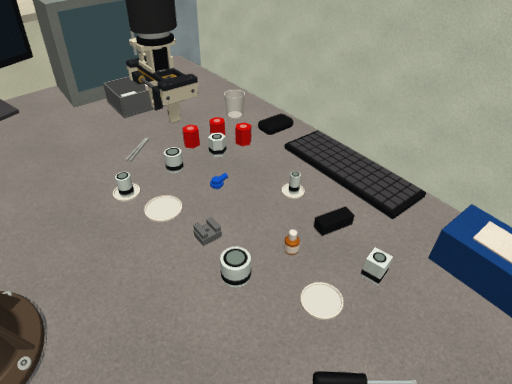

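The side picture shows barrel 24 at (295,185) and barrel 34 at (124,185), both standing centrally in their dishes. Barrel 44 is centred between the jaws at (255,195) in the wrist picture.

>>> apply_moves(moves=[[0.6,-0.001,0,0.02,0],[0.6,0,0,0.03,0],[0.6,0,0,0.03,0],[0.6,0,0,0.02,0],[0.6,0,0,0.012,0],[0.6,0,0,0.005,0],[0.6,0,0,0,0],[-1,0,0,0,0],[-1,0,0,0,0],[-1,0,0,0,0],[-1,0,0,0,0],[-1,0,0,0,0]], newtons=30)

```text
t: 14.53
eef_pos: [0.5056, 0.254, 0.0167]
ee_rot: [-3.141, -0.001, 0.0]
force: [-0.3, 0.4, 3.4]
width: 0.0431
```

>>> apply_moves(moves=[[-1,0,0,0,0],[-1,0,0,0,0]])

```text
t: 14.7
eef_pos: [0.5056, 0.254, 0.0167]
ee_rot: [-3.141, -0.001, 0.0]
force: [-1.3, 0.4, 5.7]
width: 0.0429
```

>>> apply_moves(moves=[[-1,0,0,-0.005,0],[-1,0,0,-0.015,0],[-1,0,0,-0.03,0],[-1,0,0,-0.03,0],[-1,0.002,0.01,-0.02,0],[-1,0.002,0.025,0,0],[-1,0.002,0.036,0,0],[-1,0.002,0.038,0,0],[-1,0.002,0.038,0,0],[-1,0.002,0.038,0,0],[-1,0.002,0.038,0,0],[-1,0,0.038,0,0]])

```text
t: 15.7
eef_pos: [0.5188, -0.0092, 0.1161]
ee_rot: [-3.142, 0.0, 0.0]
force: [1.6, 1.0, -1.4]
width: 0.0433
```

>>> apply_moves(moves=[[-1,0,0.038,0,0],[-1,0,0.038,0,0],[-1,0,0.038,0,0],[-1,0,0.038,0,0],[-1,0,0.036,0,0],[-1,0,0.03,0,0],[-1,0,0.018,0,0],[-1,0,0.006,0,0],[-1,0,0,0,0],[-1,0,0,0.015,0],[-1,0,0,0.025,0],[-1,0,0,0.02,0]])

```text
t: 16.7
eef_pos: [0.5193, -0.2481, 0.0554]
ee_rot: [-3.141, -0.001, 0.001]
force: [-0.3, 0.9, -2.7]
width: 0.0433
```

>>> apply_moves(moves=[[-1,0,0.002,0.015,0],[-1,0,0,0.012,0],[-1,0,0,0.004,0],[-1,0,0,0.001,0],[-1,0,0,0,0],[-1,0,0,0,0]])

```text
t: 17.2
eef_pos: [0.52, -0.251, 0.0249]
ee_rot: [3.141, -0.001, 0.001]
force: [0.6, 0.3, -0.9]
width: 0.0429
```

>>> apply_moves(moves=[[-1,0,0,0.002,0],[-1,0,0,0.001,0],[-1,0,0,0.001,0],[-1,0,0,0.001,0],[-1,0,0,0,0],[-1,0,0,0,0]])

```text
t: 17.7
eef_pos: [0.5195, -0.2514, 0.0197]
ee_rot: [3.141, -0.001, 0.0]
force: [-1.0, 2.6, 5.1]
width: 0.0432
```

>>> apply_moves(moves=[[0.1,0,0,0,0],[0.3,0,0,0,0],[0.4,0,0,0,0],[0.4,0,0,-0.005,0],[0.4,0,0,-0.02,0],[0.4,0,0,-0.035,0],[1,0,0,-0.04,0],[1,-0.015,-0.025,-0.015,0],[1,-0.02,-0.033,0,0],[1,-0.02,-0.033,0,0],[1,-0.018,-0.03,0,0],[1,-0.009,-0.014,0,0]])

```text
t: 18.7
eef_pos: [0.4351, -0.1145, 0.1344]
ee_rot: [-3.141, -0.001, 0.001]
force: [-0.7, -0.0, -0.9]
width: 0.0869
```

Run:
```python
from h import *
print(arm.get_state()["eef_pos"])
f=eyes.grab_frame("wrist"); cv2.imwrite("pics/w4.png",f["color"][:,:,::-1])
for r in outline_of("barrel_54_center",f)[:2]:
    P=cloud(f,r["region"]);T=P[P[:,2]>P[:,2].max()-.006]; print(r["score"],r["extent"],T.min(0),T.max(0))
```

```text
[ 0.43510005 -0.11452657  0.13442519]
0.93 [225.6, 151.6, 290.9, 220.8] [ 0.41167897 -0.14047757  0.0471486 ] [ 0.46329801 -0.08796697  0.05304538]
```

View pics/w4.png

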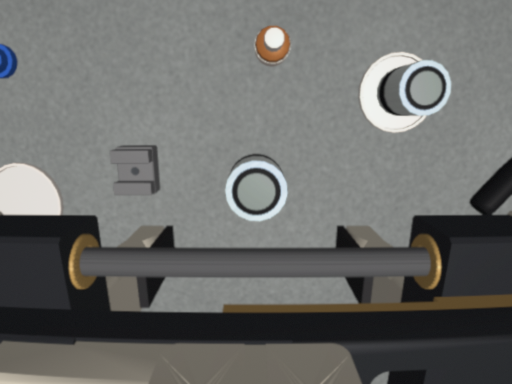

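Barrel 44 stands in its dish at the upper right. Barrel 54 is at (256,190), centred between the jaws.

>>> apply_moves(moves=[[1,0.002,0,0.02,0],[1,0,0,0.03,0],[1,0,0,0.03,0],[1,0,0,0.02,0],[1,0,0,0.012,0],[1,0,0,0.006,0],[1,0,0,0,0],[-1,0,0,0,0],[-1,0,0,0,0],[-1,0,0,0,0],[-1,0,0,0,0],[-1,0,0,0,0]], newtons=35)

```text
t: 19.8
eef_pos: [0.4398, -0.1163, 0.0166]
ee_rot: [-3.141, -0.001, 0.0]
force: [0.2, -0.1, 0.1]
width: 0.06
```

>>> apply_moves(moves=[[-1,0,0,0,0],[-1,0,0,0,0]])

```text
t: 19.97
eef_pos: [0.4396, -0.1163, 0.0164]
ee_rot: [-3.142, -0.001, 0.0]
force: [-1.9, 1.1, 5.2]
width: 0.0531
```

>>> apply_moves(moves=[[-1,0,0,0,0],[-1,0,0,-0.005,0],[-1,0,0,-0.015,0],[-1,0,0,-0.03,0],[-1,0,0,-0.03,0],[-1,0,-0.01,-0.02,0],[-1,0,-0.025,0,0],[-1,-0.004,-0.035,0,0],[-1,-0.004,-0.038,0,0],[-1,-0.004,-0.038,0,0],[-1,-0.004,-0.038,0,0],[-1,-0.004,-0.032,0,0]])

```text
t: 20.97
eef_pos: [0.4185, 0.1016, 0.1162]
ee_rot: [-3.141, -0.0, 0.0]
force: [0.9, -0.5, -1.4]
width: 0.0528
```

>>> apply_moves(moves=[[-1,-0.003,-0.018,0,0],[-1,0,-0.008,0,0],[-1,0,0,0,0],[-1,0,0,0.015,0],[-1,0,0,0.025,0],[-1,0,0,0.02,0],[-1,0,0,0,0],[-1,0,0,0,0]])

```text
t: 21.63
eef_pos: [0.4156, 0.124, 0.0555]
ee_rot: [3.139, 0.002, -0.001]
force: [0.0, 0.4, -0.9]
width: 0.0529
```

>>> apply_moves(moves=[[-1,0.001,-0.002,0.015,0],[-1,0,0,0.012,0],[-1,0,0,0.004,0],[-1,0,0,0.001,0],[-1,0,0,0,0],[-1,0,0,0,0]])

```text
t: 22.13
eef_pos: [0.4179, 0.1279, 0.0249]
ee_rot: [-3.141, -0.001, 0.0]
force: [0.5, -0.4, -1.9]
width: 0.0527
```

>>> apply_moves(moves=[[-1,0,0,0.002,0],[-1,0,0,0.001,0],[-1,0,0,0.001,0],[-1,0,0,0.001,0],[-1,0,0,0,0],[-1,0,0,0,0]])

```text
t: 22.63
eef_pos: [0.4173, 0.1277, 0.0194]
ee_rot: [3.142, -0.0, 0.001]
force: [-2.2, -0.7, 5.3]
width: 0.0526
```

Barrel 54 is touching the dish floor. I'll release it, rise, and clear the view.

>>> apply_moves(moves=[[0.3,0,0,0,0],[0.5,0,0,0,0],[0.6,0,0,0,0],[0.6,0,0,-0.005,0],[0.6,0,0,-0.02,0],[0.6,0,0,-0.035,0],[0.6,0,0,-0.04,0],[0.6,0.02,0,-0.025,0],[0.6,0.02,-0.03,-0.02,0],[0.6,0.02,-0.035,-0.02,0],[0.6,0.01,-0.038,0,0],[0.6,0,-0.04,0,0]])

```text
t: 23.63
eef_pos: [0.4879, 0.2698, 0.1844]
ee_rot: [-3.139, -0.003, -0.002]
force: [0.8, 0.0, -0.1]
width: 0.0704
```

>>> apply_moves(moves=[[0.6,0,-0.04,0,0],[0.6,0,-0.04,0,0],[0.6,0,-0.04,0,0],[0.6,0,-0.04,0,0],[0.6,0,-0.04,0,0],[0.6,0,-0.03,0,0],[0.6,0,0,0,0],[0.6,0,0,0,0]])

```text
t: 24.3
eef_pos: [0.485, 0.4994, 0.1814]
ee_rot: [3.14, 0.001, 0.002]
force: [0.0, -0.9, -0.2]
width: 0.0701
```

Run:
```python
from h import *
print(arm.get_state()["eef_pos"])
D=dict(zip([24,34,44,54],[(.684,.002),(.371,.2315),(.5225,-.251),(.4145,.127)]))
for cam in ["top","side"]:
  f=eyes.grab_frame(cam); cv2.imwrite(f"pics/{cam}9.png",f["color"][:,:,::-1])
  for d in D:
    for r in outline_of(f"barrel_{d}_center",f)[:3]:
      P=cloud(f,r["region"]);z=P[:,2].max();T=P[P[:,2]>z-.006][:,:2]
      (x,y),R=cv2.minEnclosingCircle(T.astype(np.float32))
      print(cam,d,round(r["score"],2),np.round([x,y,2*R,z],4),"off mm",np.round((np.array([x,y])-D[d])*1000,1))
```

```text
[0.48498766 0.49941187 0.18136962]
top 24 0.56 [0.6826 0.0008 0.0226 0.0557] off mm [-1.4 -1.2]
top 34 0.51 [0.3708 0.2286 0.0336 0.0575] off mm [-0.2 -2.9]
top 34 0.18 [0.6797 0.0012 0.0179 0.0557] off mm [ 308.7 -230.3]
top 44 0.71 [ 0.5249 -0.2512  0.0409  0.0583] off mm [ 2.4 -0.2]
top 54 0.57 [0.4159 0.126  0.0536 0.0579] off mm [ 1.4 -1. ]
side 24 0.54 [0.6369 0.249  0.0451 0.0522] off mm [-47.1 247. ]
side 24 0.51 [6.84e-01 1.00e-04 2.29e-02 5.39e-02] off mm [ 0.  -1.9]
side 34 0.8 [0.3699 0.229  0.0338 0.0554] off mm [-1.1 -2.5]
side 44 0.75 [ 0.5236 -0.2503  0.0448  0.0557] off mm [1.1 0.7]
side 54 0.86 [0.4142 0.1278 0.0548 0.0549] off mm [-0.3  0.8]
```

View pics/top9.png

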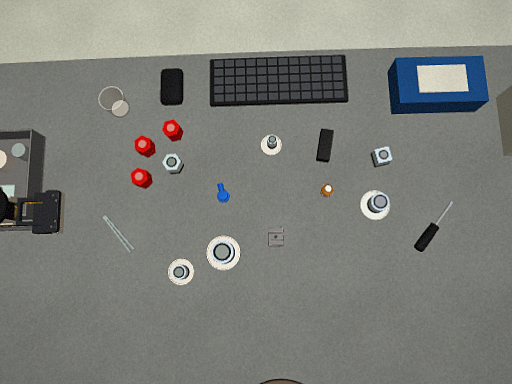

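View pics/side9.png

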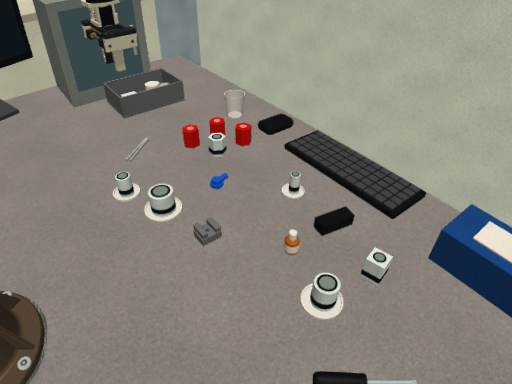

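Both pictures show all four barrels upright in their own dishes. The housings and the red look-alikes haven't moved, and the arm touches nothing.

```bash
python3 -c "
from station import job; print(job.job_done())"
```

```text
the job is handed in; nothing more can be done
None
```

All four round barrels (24, 34, 44 and 54 mm) are standing upright in the dishes of their own size. I placed them smallest to largest and handed the job in at about 25 s on the robot's clock.

- **Position:** the last top and side views put every barrel within 3 mm of its dish centre, where about 12 mm is allowed.
- **Flat on the floor:** the barrel tops read 2–4 mm higher than they did on the bench, which fits the 3 mm dish floor. When I set them down, the 34, 44 and 54 mm barrels showed about 5 N of contact. The 24 mm barrel showed no clear contact, so I released it within about half a millimetre of the floor.
- **Left alone:** the square and hexagonal housings and the red look-alikes are where they were, nothing tipped over, and the open gripper is clear of everything.
- **Disagreements:** the network took other parts for the asked barrel in the last check: the hex housing for the 24 mm barrel in the side view, and the 24 mm barrel for the 34 mm one in the top view (low score). I threw both out by position.

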